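# Two-button start of the cassette press

## Task

With a fingertip, push the sticking-out cassette tray of the benchtop press fully home. Then press the two round start buttons all the way down together, one fingertip on each, keep both down for at least three seconds without pressing the square cancel key between them, and let both spring up again. Only push and press, pick nothing up, and leave the other things on the bench where they stand.

Things in the scene. Friction and masses are not known exactly. Their poses are not given: they have to be found in the camera images.
- press: White benchtop cassette-marking press, fixed, 150 x 154 mm. Origin on the worktop under its middle; x points from front deck to rear head, y to its left (where the tray comes out), z up; turned by -0.2 to 0.4 rad. The deck (x -80 to -8 mm, top 36 mm high) has a row of three black keys along y: round start button, square cancel key, round start button. Head: x -5 to +67, y +-76, top 72 mm high.
- start_left_top (a point): Centre of the top face of the left (+y of the press) round start button, 26 mm across; at press x -47, y +30 mm, 50 mm above the worktop when up. The two round buttons are 60 mm apart centre to centre, so fingers with a gap of about 50 mm between them straddle the cancel key and land on both.
- start_right_top (a point): Centre of the top face of the right round start button, 26 mm across; at press x -47, y -30 mm, 50 mm above the worktop when up.
- start_left (a joint): Travel of the left start button, m: 0 up, 0.008 fully down. It goes straight down on a spring, about 1.3 N to start it and 4 N when fully down (8 N for both), and comes up when let go.
- start_right (a joint): Travel of the right start button, m: the same.
- cancel_key (a joint): Travel of the square cancel key, m: 0 up, 0.005 down, light spring. It is 18 x 18 mm, midway between the round buttons, its top 44 mm above the worktop (2 mm above the round buttons' tops when those are fully down). To be left alone.
- tray_face (a point): Centre of the outer face of the tray's upright end plate (grey, with a black inlay; 62 mm wide along the press's x, 10 mm thick, 22 to 64 mm above the worktop; this point is 43 mm up). At press x +31 mm, y +89 mm when home, farther out by the value of the joint tray. Push this face toward the press's -y.
- tray (a joint): How far the tray stands out of the head along the press's +y, m: 0 fully home against a hard stop; starts 0.022 to 0.040 out, can come out to 0.045. Slides straight with about 2.5 N of friction and stays where it is left.
- specimen_cup: Bystander: clear specimen cup with a white lid, 58 mm across, 75 mm high, on the worktop to the right of the press. Origin at the centre of its underside.
- coverslips: Bystander: small blue box of coverslips, 34 x 34 x 22 mm, on the worktop to the left of the press's front deck. Origin at the centre of its underside.
- petri_dish: Bystander: round dish, 62 mm across, 15 mm high, on the worktop behind the press. Origin at the centre of its underside.

How it is judged:
By the outcome, as a careful person would: the job done as asked, in the order asked, and still so for the second after the job is handed in, with the robot touching nothing.
It also fails if it takes over 54 s, if anything falls off the work surface, if the arm or the gripper's body presses on something with over 40 N, if the wrist force passes 120 N, or if a joint passes its speed limit or range.

## Robot

A 6-joint arm with a two-finger parallel gripper is mounted at the origin on a cart in front of the work surface, level with it; the furniture and walls round the work are solid. World frame = base frame: x ahead of the robot, y to its left, z up, the work surface at z = 0. Lengths are in mm, angles in rad, forces in N, time in s.
With the tool pointing down it reaches from about 275 to 1000 mm from the base axis. Payload 8.4 kg.
Tool frame: the origin (TCP) lies at the very end of the fingers, on their centre line; the grasp point (between the pads) lies 19 mm behind it (r.tcp_to_grasp is the distance from the TCP to the grasp point, in mm); z points along the fingers, y is the line along which they close (so a half turn about z gives the same grasp; the last joint's range is limited). The gripper opens to 85 mm and grips with 20 to 120 N. Pads are 22 mm wide; open, the fingers measure 114 mm over their backs; the gripper's body (76 mm by 85 mm) begins 54 mm behind the grasp point. The pads swing forward as they close: fully open they stand 13 mm farther back than shut.
Start: joints at [-1.243, 0.353, 1.633, -0, 1.155, -0.002], TCP at [202.407, -591.32, 231.281] pointing down, gripper open.
Joint ranges: [-2.63, 2.63], [-0.92, 2.1], [0.06, 2.66], [-1.3, 4.44], [0, 2.69], [-3.02, 3.02]. Speed limits (rad/s): [2.22, 2.22, 2.79, 3.14, 3.14, 3.14].

## Interface

Orientations are given as [roll, pitch, yaw] about the fixed x, y, z axes, in that order (R = Rz(yaw) Ry(pitch) Rx(roll)).
In Python, from rig import r gives the robot as it stands. The module is installed in compiled form; this text tells all that it offers.
- The arm moves only by the tool play_rows, never from a script. Its argument "rows" is a list of rows, each an object with "dp": the shift along the tool's x, y, z in units of 40 mm (1.0 is 40 mm), a list of three; "turn": the turn, a rotation vector about the tool's x, y, z in units of 6 degrees (1.0 is 6 degrees), a list of three; "fingers": the closure, from 0 (fully open) to 1 (shut). In form: [{"dp": [tx, ty, tz], "turn": [wx, wy, wz], "fingers": fingers}, ...]. A call has 1 to 5 rows; each row shifts and turns the commanded pose from where the row before left it, along the tool's axes as they then stand; what a row does not reach is not made up. A row lasts 1/12 s, in which the tool goes at most 41.7 mm and 7.16 degrees, less where a joint would pass 70% of its speed; a pose out of reach is approached as far as the arm can. A call is refused whole if a number of a shift passes 1 or a number of a turn 1, either way. A call with a gripper value outside its range is refused whole. The fingers move at their own pace and stop on an object; "force" is the grip in N (left out, the last holds). Time passes only in rows, so rows that do not move let the fingers close. It gives the time, the measured TCP pose, the force, the opening and the grip force at its end, in the units of the state.
- r.sense(): the state, without advancing time (a new reading comes with each control period).
- r.grab_frame(name): name is "scene" or "side" or "wrist"; returns a dict with "pixels" (400x640x3 uint8, red, green, blue), "fx", "fy", "cx", "cy" (pixels), "pose" (4x4, takes a point from camera to world coordinates). Camera axes: x right, y down, z forward; pixel columns grow to the right and rows downward; lengths in mm; the calibration is good to about 2 mm. A picture is of the moment at which its call begins. There is no depth.
- r.sign_off(): hands the job in; it is judged then, once.
The state is a dict: "clock": time; "qpos": joint angles; "qvel": joint speeds; "joint_efforts": joint torques, N m; "eef_pos": TCP position; "tcp_rot": TCP orientation; "contact_force": force on the tool from outside, world axes, zero at the start; "wrist_torque": the same for the moment, N m; "opening": opening from 0.0 (shut) to 1.0 (fully open); "grasp_force": force on a finger pad.
Only numpy, scipy, OpenCV 4.12 (cv2) and the standard library are available. Lean on these libraries where they do the work, as an engineer would, in place of code of your own. Each camera call takes 0.05 s, during which the arm holds its last target. There are 200 camera calls.

## Working session

There is one attempt and no reset: what is moved stays moved. The work goes in short steps, Python scripts to look and compute and a tool call to move; the robot and the scene stay as the last step left them, time stands still between calls to the robot, and variables do not carry over. Pictures are saved under pics/ and viewed, at most 10 in all, crops included, and the job is handed in when it is done.

Besides the shell and the picture viewer there is one more tool, called after ">>>" in YAML: its name, and indented under it one key for each argument. play_rows: Moves the arm, as the interface text tells. Its arguments: {"type":"object","properties":{"rows":{"type":"array"},"force":{"type":"number"}},"required":["rows"]}

```bash
mkdir -p pics; python3 - <<'E'
from rig import r
import cv2,json
for n in("scene","side"):
    f=r.grab_frame(n); cv2.imwrite(f"pics/{n}0.png",f["pixels"][:,:,::-1])
    json.dump({k:(v.tolist() if hasattr(v,'tolist') else v) for k,v in f.items() if k!="pixels"},open(f"{n}.json","w"))
    print(n,f["fx"],f["cx"],f["cy"],f["pose"])
s=r.sense();print(s["clock"],s["eef_pos"],s["tcp_rot"],s["opening"])
E
```

```text
scene 415.73885560727496 327.9524777685307 200.41132054773743 [[ 5.92938411e-01 -4.09199921e-01  6.93526831e-01 -5.67920246e+01]
 [-8.05142326e-01 -2.87331735e-01  5.18831676e-01 -4.98615751e+02]
 [-1.30336125e-02 -8.66023036e-01 -4.99834199e-01  5.07991902e+02]
 [ 0.00000000e+00  0.00000000e+00  0.00000000e+00  1.00000000e+00]]
side 430.31002111418877 324.7833107126009 202.0102731254444 [[-9.85799365e-01 -1.08211244e-01  1.28413154e-01  4.35292170e+02]
 [-1.66383438e-01  5.25944695e-01 -8.34085565e-01  6.74426434e+02]
 [ 2.27192192e-02 -8.43606842e-01 -5.36480505e-01  5.04237278e+02]
 [ 0.00000000e+00  0.00000000e+00  0.00000000e+00  1.00000000e+00]]
0.1 [ 202.26209724 -590.88747764  230.62184768] [-3.14030142e+00 -1.20816399e-05  3.29768858e-01] 1.0009757197797728
```

View pics/scene0.png

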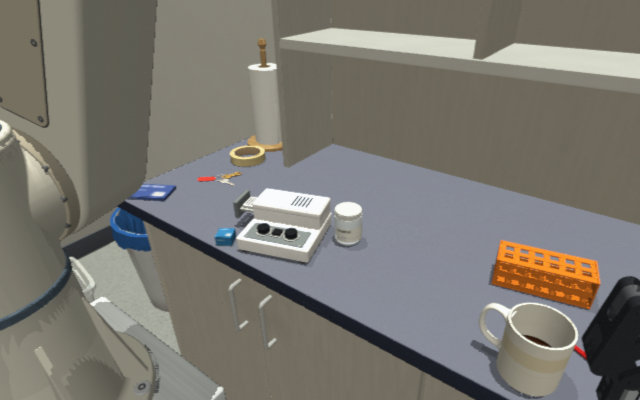

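View pics/side0.png

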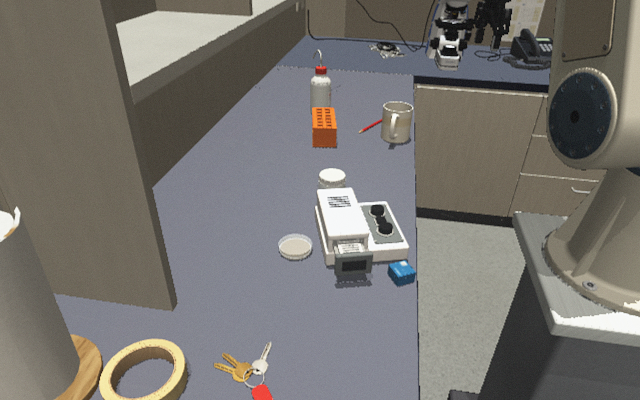

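Both views show the press: in scene at about (287,222), in side at about (360,230), with the tray sticking out toward the side camera. I'll enlarge both.

```bash
python3 - <<'E'
import cv2
a=cv2.imread("pics/scene0.png")[180:265,225:365];cv2.imwrite("pics/sc1.png",cv2.resize(a,None,fx=5.5,fy=5.5,interpolation=2))
a=cv2.imread("pics/side0.png")[180:290,305:425];cv2.imwrite("pics/si1.png",cv2.resize(a,None,fx=5,fy=5,interpolation=2))
E
```

```text
(no output)
```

View pics/sc1.png

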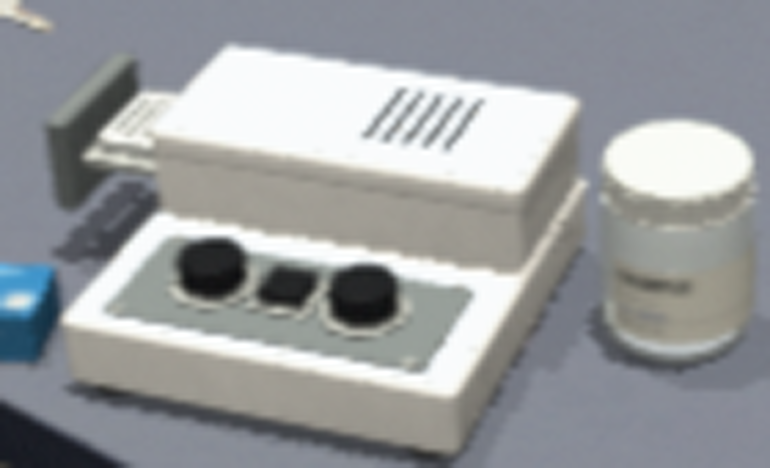

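View pics/si1.png

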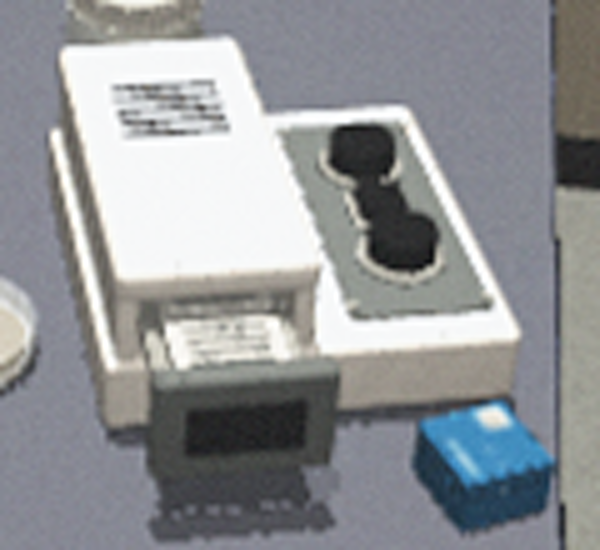

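Scene crop: the button tops are at about (211,254) and (363,280), and the head corners are clear. Side crop: the buttons are at about (403,236) and (363,148), and the tray face inlay is centred at about (246,428). Next I'll fit the press pose and tray travel to these points.

```bash
cat > h.py <<'E'
import numpy as np,json
from scipy.optimize import least_squares
def cam(n):
    d=json.load(open(f"{n}.json"));return d,np.linalg.inv(np.array(d["pose"]))
def proj(c,P):
    d,M=c;q=M[:3,:3]@P+M[:3,3];return np.array([d["fx"]*q[0]/q[2]+d["cx"],d["fy"]*q[1]/q[2]+d["cy"]])
def unproj(c,uv,z):
    d,_=c;T=np.array(d["pose"]);v=T[:3,:3]@[(uv[0]-d["cx"])/d["fx"],(uv[1]-d["cy"])/d["fy"],1];return T[:3,3]+v*(z-T[2,3])/v[2]
def w(p,P):
    x,y,a=p[:3];c,s=np.cos(a),np.sin(a);return np.array([x+c*P[0]-s*P[1],y+s*P[0]+c*P[1],P[2]])
E
python3 - <<'E'
from h import *
S,D=cam("scene"),cam("side")
sc=lambda x,y:np.array([225+x/5.5-.4,180+y/5.5-.4]); si=lambda x,y:np.array([305+x/5-.4,180+y/5-.4])
C=[(-5,76,72),(-5,-76,72),(67,-76,72),(67,76,72),(-47,30,50),(-47,-30,50)]
ob=[(S,sc(*u),P) for u,P in zip([(155,137),(520,192),(580,103),(230,46),(211,254),(363,280)],C)]
ob+=[(D,si(*u),P) for u,P in zip([(318,272),(238,40),(62,45),(118,280),(403,236),(363,148)],C)]
T=[(D,si(246,428),(31,89,43)),(S,sc(48,125),(0,89,64)),(S,sc(120,55),(62,89,64)),(D,si(152,385),(62,89,64)),(D,si(337,372),(0,89,64))]
def res(p,idx=None):
    e=[proj(c,w(p,P))-u for c,u,P in ob]+[proj(c,w(p,(P[0],P[1]+p[3],P[2])))-u for c,u,P in T]
    return np.ravel(e)
f=least_squares(res,[500,100,.1,30],loss="soft_l1")
print(f.x.round(3));print(f.fun.reshape(-1,2).round(1))
p=f.x
for n,P in dict(L=(-47,30,50),R=(-47,-30,50),tray=(31,89+p[3],43)).items():print(n,w(p,P).round(1))
print("cup",unproj(S,sc(677,160),75).round(),"slips",unproj(D,si(487,425),22).round(),"dish",unproj(D,(295,246),8).round())
np.save("p.npy",p)
E
```

```text
[476.132  10.052   6.59   33.84 ]
[[-2.1 -2. ]
 [-0.  -0.4]
 [ 0.5 -1.3]
 [-0.4 -1. ]
 [-0.5 -0.2]
 [-0.5  0.1]
 [ 1.5 -1.8]
 [ 0.2 -0.7]
 [-0.6  0.2]
 [-0.6 -0.6]
 [ 0.3 -1.3]
 [ 0.4 -1.7]
 [-0.6 -0.2]
 [-0.7 -1.1]
 [ 0.2 -1.4]
 [-0.1 -0.2]
 [ 0.9 -0.4]]
L [422.3  24.4  50. ]
R [440.4 -32.8  50. ]
tray [468.5 136.5  43. ]
cup [ 540. -101.   75.] slips [388.  95.  22.] dish [583.  63.   8.]
```

The fit is good to about 1 px: the press is at (476,10) with yaw 0.307 and the tray is 34 mm out. The tool yaw of 0.33 nearly matches already. I'll fly over the press with the fingers shut to a point beyond the tray.

>>> play_rows:
  rows:
    - {"dp": [0.6,-0.79,0],"turn": [0,0,0.22],"fingers": 1}
    - {"dp": [0.6,-0.79,0],"turn": [0,0,0],"fingers": 1}
    - {"dp": [0.6,-0.79,0],"turn": [0,0,0],"fingers": 1}
    - {"dp": [0.6,-0.79,0],"turn": [0,0,0],"fingers": 1}
    - {"dp": [0.6,-0.79,0],"turn": [0,0,0],"fingers": 1}
  force: 60

```text
clock: 0.52
eef_pos: [268.2, -402.2, 230.9]
tcp_rot: [-3.141, 0.0, 0.306]
contact_force: [1.6, 0.5, 0.4]
opening: 0.3
grasp_force: 0.0
```

>>> play_rows:
  rows:
    - {"dp": [0.6,-0.79,0],"turn": [0,0,0],"fingers": 1}
    - {"dp": [0.6,-0.79,0],"turn": [0,0,0],"fingers": 1}
    - {"dp": [0.6,-0.79,0],"turn": [0,0,0],"fingers": 1}
    - {"dp": [0.6,-0.79,0],"turn": [0,0,0],"fingers": 1}
    - {"dp": [0.6,-0.79,0],"turn": [0,0,0],"fingers": 1}

```text
clock: 0.93
eef_pos: [334.9, -215.4, 231.2]
tcp_rot: [-3.142, -0.0, 0.306]
contact_force: [1.1, -0.2, -0.0]
opening: 0.001
grasp_force: 0.0
```

>>> play_rows:
  rows:
    - {"dp": [0.6,-0.79,0],"turn": [0,0,0],"fingers": 1}
    - {"dp": [0.6,-0.79,0],"turn": [0,0,0],"fingers": 1}
    - {"dp": [0.6,-0.79,0],"turn": [0,0,0],"fingers": 1}
    - {"dp": [0.6,-0.79,0],"turn": [0,0,0],"fingers": 1}
    - {"dp": [0.6,-0.79,0],"turn": [0,0,0],"fingers": 1}

```text
clock: 1.35
eef_pos: [401.6, -28.5, 231.4]
tcp_rot: [3.141, -0.0, 0.307]
contact_force: [1.7, -0.8, 0.6]
opening: -0.0
grasp_force: 0.0
```

>>> play_rows:
  rows:
    - {"dp": [0.56,-0.82,0],"turn": [0,0,0],"fingers": 1}
    - {"dp": [0.56,-0.82,0],"turn": [0,0,0],"fingers": 1}
    - {"dp": [0.56,-0.82,0],"turn": [0,0,0],"fingers": 1}
    - {"dp": [0.56,-0.82,0],"turn": [0,0,0],"fingers": 1}
    - {"dp": [0.56,-0.82,0],"turn": [0,0,0],"fingers": 1}

```text
clock: 1.77
eef_pos: [458.8, 161.9, 231.1]
tcp_rot: [3.142, 0.0, 0.307]
contact_force: [0.4, -0.4, -0.1]
opening: 0.0
grasp_force: 0.0
```

>>> play_rows:
  rows:
    - {"dp": [0,-0.34,0.5],"turn": [0,0,0],"fingers": 1}
    - {"dp": [0,0,0.9],"turn": [0,0,0],"fingers": 1}
    - {"dp": [0,0,0.9],"turn": [0,0,0],"fingers": 1}
    - {"dp": [0,0,0.5],"turn": [0,0,0],"fingers": 1}
    - {"dp": [0,0,0],"turn": [0,0,0],"fingers": 1}

```text
clock: 2.18
eef_pos: [451.5, 171.7, 115.2]
tcp_rot: [3.141, 0.008, 0.307]
contact_force: [-1.2, 0.3, 0.4]
opening: -0.001
grasp_force: 0.0
```

```bash
python3 - <<'E'
from rig import r
import cv2
from h import *
s=r.sense();p=np.load("p.npy");a=p[2];d=np.array(s["eef_pos"])[:2]-p[:2]
print(s["eef_pos"],"press frame",d@[np.cos(a),np.sin(a)],d@[-np.sin(a),np.cos(a)])
f=r.grab_frame("side");cv2.imwrite("pics/si2.png",cv2.resize(f["pixels"][90:300,250:450,::-1],None,fx=2.8,fy=2.8))
E
```

```text
[451.48345329 171.71810588 115.19470785] press frame 25.405784148749213 161.54845276622584
```

View pics/si2.png

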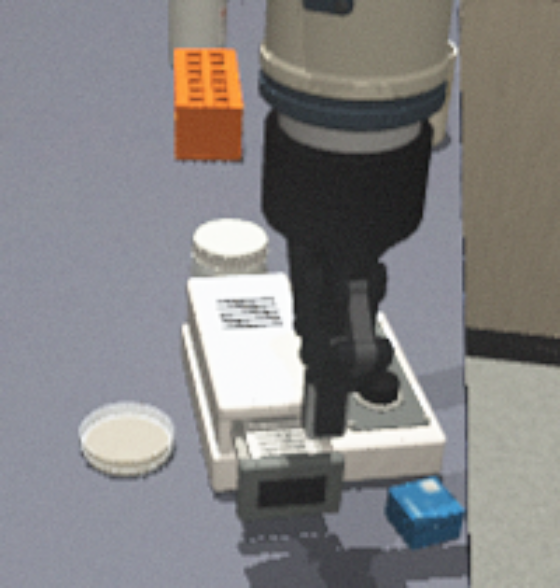

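The picture shows the shut fingers above and in front of the tray plate, clear of the head and the coverslips. I'll descend to z≈36.

>>> play_rows:
  rows:
    - {"dp": [0.14,0,0.5],"turn": [0,0,0],"fingers": 1}
    - {"dp": [0,0,0.6],"turn": [0,0,0],"fingers": 1}
    - {"dp": [0,0,0.5],"turn": [0,0,0],"fingers": 1}
    - {"dp": [0,0,0.35],"turn": [0,0,0],"fingers": 1}
    - {"dp": [0,0,0],"turn": [0,0,0],"fingers": 1}

```text
clock: 2.65
eef_pos: [459.8, 174.1, 40.7]
tcp_rot: [3.142, 0.002, 0.306]
contact_force: [-0.6, -0.1, -0.1]
opening: -0.001
grasp_force: 0.0
```

>>> play_rows:
  rows:
    - {"dp": [0,0.12,0],"turn": [0,0,0],"fingers": 1}
    - {"dp": [0,0.12,0],"turn": [0,0,0],"fingers": 1}
    - {"dp": [0,0.12,0],"turn": [0,0,0],"fingers": 1}
    - {"dp": [0,0.12,0],"turn": [0,0,0],"fingers": 1}
    - {"dp": [0,0,0],"turn": [0,0,0],"fingers": 1}

```text
clock: 3.07
eef_pos: [466.7, 155.3, 42.2]
tcp_rot: [3.141, -0.002, 0.306]
contact_force: [-0.4, 0.2, -0.5]
opening: -0.0
grasp_force: 0.0
```

>>> play_rows:
  rows:
    - {"dp": [-0.06,0.1,0.1],"turn": [0,0,0],"fingers": 1}
    - {"dp": [0,0.12,0],"turn": [0,0,0],"fingers": 1}
    - {"dp": [0,0.12,0],"turn": [0,0,0],"fingers": 1}
    - {"dp": [0,0.12,0],"turn": [0,0,0],"fingers": 1}
    - {"dp": [0,0,0],"turn": [0,0,0],"fingers": 1}

```text
clock: 3.48
eef_pos: [469.3, 137.0, 37.2]
tcp_rot: [3.141, 0.0, 0.306]
contact_force: [-0.1, 0.4, -0.6]
opening: 0.001
grasp_force: 0.0
```

>>> play_rows:
  rows:
    - {"dp": [0,0.05,0],"turn": [0,0,0],"fingers": 1}
    - {"dp": [0,0.05,0],"turn": [0,0,0],"fingers": 1}
    - {"dp": [0,0.05,0],"turn": [0,0,0],"fingers": 1}
    - {"dp": [0,0.05,0],"turn": [0,0,0],"fingers": 1}
    - {"dp": [0,0,0],"turn": [0,0,0],"fingers": 1}

```text
clock: 3.9
eef_pos: [471.6, 129.9, 37.2]
tcp_rot: [3.141, 0.0, 0.307]
contact_force: [-0.7, 1.3, -1.1]
opening: 0.008
grasp_force: 0.3
```

>>> play_rows:
  rows:
    - {"dp": [0,0.06,0],"turn": [0,0,0],"fingers": 1}
    - {"dp": [0,0.06,0],"turn": [0,0,0],"fingers": 1}
    - {"dp": [0,0.06,0],"turn": [0,0,0],"fingers": 1}
    - {"dp": [0,0.06,0],"turn": [0,0,0],"fingers": 1}

```text
clock: 4.23
eef_pos: [474.5, 120.8, 37.3]
tcp_rot: [-3.142, 0.0, 0.307]
contact_force: [-0.0, 2.6, -1.5]
opening: 0.001
grasp_force: 1.3
```

```bash
python3 - <<'E'
from rig import r
import cv2
from h import *
s=r.sense();print(s["eef_pos"],s["contact_force"])
f=r.grab_frame("side");a=f["pixels"][180:290,305:425,::-1]
g=r.grab_frame("scene");b=g["pixels"][180:265,225:365,::-1]
a=cv2.resize(a,(436,400),interpolation=2);b=cv2.resize(b,(360,219),interpolation=2)
o=np.zeros((400,796,3),np.uint8);o[:,:436]=a;o[:219,436:]=b;cv2.imwrite("pics/m3.png",o)
E
```

```text
[474.50805897 120.84018954  37.26419943] [-0.00806188  2.58701894 -1.5179553 ]
```

View pics/m3.png

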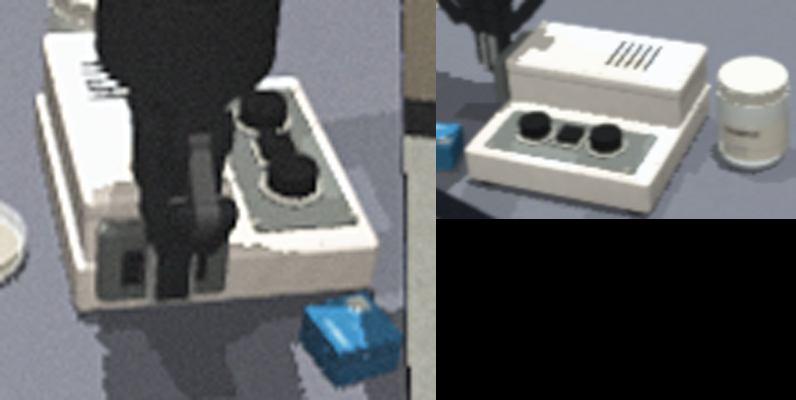

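The tray is moving at about 2.5 N and is nearly home, with the plate close to the head's side face. I'll push on gently to the stop.

>>> play_rows:
  rows:
    - {"dp": [0,0.05,0],"turn": [0,0,0],"fingers": 1}
    - {"dp": [0,0.05,0],"turn": [0,0,0],"fingers": 1}
    - {"dp": [0,0.05,0],"turn": [0,0,0],"fingers": 1}
    - {"dp": [0,0,0],"turn": [0,0,0],"fingers": 1}

```text
clock: 4.67
eef_pos: [475.6, 117.5, 37.4]
tcp_rot: [-3.138, 0.0, 0.304]
contact_force: [-5.5, 22.3, 0.7]
opening: 0.002
grasp_force: 12.0
```

The force rose to 23 N at press y≈103 (89 plus half a finger), so the tray is home. I'll back off, rise, and go over the buttons while opening to a gap of about 50 mm.

>>> play_rows:
  rows:
    - {"dp": [0,-0.3,0],"turn": [0,0,0],"fingers": 1}
    - {"dp": [0,-0.5,0],"turn": [0,0,0],"fingers": 1}
    - {"dp": [0,0,-0.9],"turn": [0,0,0],"fingers": 1}
    - {"dp": [0,0,-0.9],"turn": [0,0,0],"fingers": 1}
    - {"dp": [0,0,-0.9],"turn": [0,0,0],"fingers": 0.41}

```text
clock: 5.08
eef_pos: [465.8, 145.7, 146.1]
tcp_rot: [3.141, 0.002, 0.308]
contact_force: [1.5, -0.1, 0.9]
opening: 0.124
grasp_force: 0.0
```

>>> play_rows:
  rows:
    - {"dp": [-0.39,0.66,0],"turn": [0,0,0],"fingers": 0.41}
    - {"dp": [-0.39,0.66,0],"turn": [0,0,0],"fingers": 0.41}
    - {"dp": [-0.39,0.66,0],"turn": [0,0,0],"fingers": 0.41}
    - {"dp": [-0.39,0.66,0],"turn": [0,0,0],"fingers": 0.41}
    - {"dp": [-0.39,0.66,0],"turn": [0,0,0],"fingers": 0.41}

```text
clock: 5.5
eef_pos: [431.6, -5.0, 145.5]
tcp_rot: [3.141, -0.0, 0.307]
contact_force: [1.6, -0.2, 0.1]
opening: 0.592
grasp_force: 0.0
```

>>> play_rows:
  rows:
    - {"dp": [0,0,0],"turn": [0,0,0],"fingers": 0.41}
    - {"dp": [0,0,0],"turn": [0,0,0],"fingers": 0.41}

```text
clock: 5.67
eef_pos: [431.8, -4.9, 145.4]
tcp_rot: [3.141, -0.0, 0.304]
contact_force: [0.2, 0.3, 0.6]
opening: 0.586
grasp_force: 0.0
```

```bash
python3 - <<'E'
from rig import r
import cv2,json
from h import *
s=r.sense();p=np.load("p.npy");a=p[2];d=np.array(s["eef_pos"])[:2]-p[:2]
print(s["eef_pos"],s["tcp_rot"],s["opening"],"press frame",d@[np.cos(a),np.sin(a)],d@[-np.sin(a),np.cos(a)])
f=r.grab_frame("wrist");cv2.imwrite("pics/w4.png",f["pixels"][:,:,::-1])
json.dump({k:(v.tolist() if hasattr(v,'tolist') else v) for k,v in f.items() if k!="pixels"},open("wrist.json","w"))
W=cam("wrist")
for P in [(-47,30,50),(-47,-30,50)]: print(proj(W,w(p,P)).round(1))
f=r.grab_frame("side");cv2.imwrite("pics/si4.png",cv2.resize(f["pixels"][100:290,250:450,::-1],None,fx=3,fy=3))
E
```

```text
[431.78807065  -4.9118408  145.42329298] [ 3.14118494e+00 -5.25576357e-05  3.03855758e-01] 0.5859956709872379 press frame -46.79256368499606 -0.850576577469576
[283.1 205.4]
[364.7 205.1]
```

View pics/w4.png

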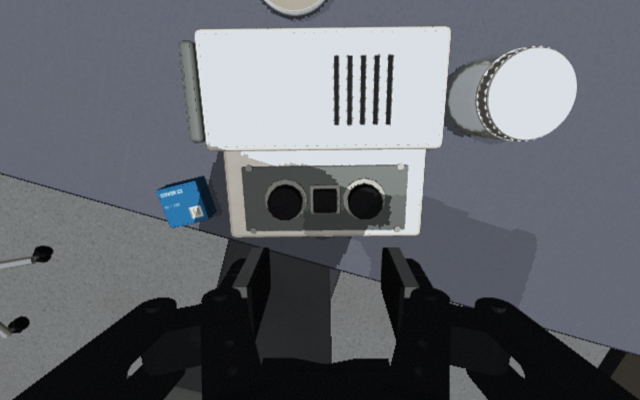

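View pics/si4.png

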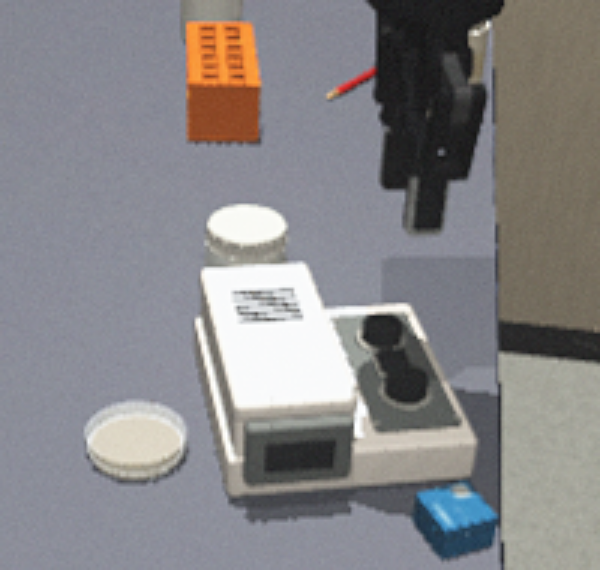

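The tray plate is flush with the head. In the wrist view the buttons are at (285,202) and (364,201), which is within 3 px of the prediction. I'll shift +1.5 mm in x and descend.

>>> play_rows:
  rows:
    - {"dp": [0.04,-0.01,0.5],"turn": [0,0,0.02],"fingers": 0.41}
    - {"dp": [0,0,0.6],"turn": [0,0,0],"fingers": 0.41}
    - {"dp": [0,0,0.6],"turn": [0,0,0],"fingers": 0.41}
    - {"dp": [0,0,0.4],"turn": [0,0,0],"fingers": 0.41}
    - {"dp": [0,0,0],"turn": [0,0,0],"fingers": 0.41}

```text
clock: 6.18
eef_pos: [431.8, -1.6, 58.7]
tcp_rot: [-3.14, 0.004, 0.306]
contact_force: [-0.2, -0.2, -0.2]
opening: 0.587
grasp_force: 0.0
```

>>> play_rows:
  rows:
    - {"dp": [0,0,0.1],"turn": [0,0,0],"fingers": 0.41}
    - {"dp": [0,0,0.1],"turn": [0,0,0],"fingers": 0.41}
    - {"dp": [0,0,0.1],"turn": [0,0,0],"fingers": 0.41}
    - {"dp": [0,0,0],"turn": [0,0,0],"fingers": 0.41}

```text
clock: 6.52
eef_pos: [433.8, -2.5, 49.4]
tcp_rot: [3.141, -0.001, 0.305]
contact_force: [0.2, 0.2, -0.3]
opening: 0.589
grasp_force: 0.0
```

```bash
python3 - <<'E'
from rig import r
import cv2
from h import *
s=r.sense();p=np.load("p.npy");a=p[2];d=np.array(s["eef_pos"])[:2]-p[:2]
print(s["eef_pos"],s["contact_force"],"press frame",d@[np.cos(a),np.sin(a)],d@[-np.sin(a),np.cos(a)])
f=r.grab_frame("scene");a=cv2.resize(f["pixels"][180:265,225:365,::-1],(790,480),interpolation=2)
cv2.imwrite("pics/sc5.png",a)
E
```

```text
[433.78174423  -2.53520641  49.37177939] [ 0.24222905  0.17226993 -0.32479208] press frame -44.17341270706609 0.8117030399010682
```

View pics/sc5.png

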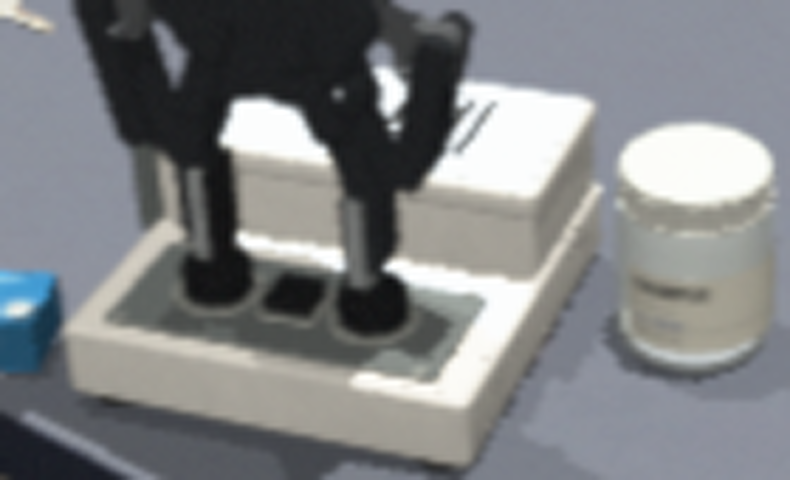

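Both fingertips stand on the buttons, clear of the cancel key. Now I'll press slowly.

>>> play_rows:
  rows:
    - {"dp": [-0.02,0,0.08],"turn": [0,0,0],"fingers": 0.41}
    - {"dp": [0,0,0.08],"turn": [0,0,0],"fingers": 0.41}
    - {"dp": [0,0,0],"turn": [0,0,0],"fingers": 0.41}

```text
clock: 6.82
eef_pos: [433.5, -3.0, 43.0]
tcp_rot: [3.141, -0.002, 0.304]
contact_force: [2.3, -0.0, 4.8]
opening: 0.589
grasp_force: 2.4
```

>>> play_rows:
  rows:
    - {"dp": [0,0,0.06],"turn": [0,0,0],"fingers": 0.41}
    - {"dp": [0,0,0.06],"turn": [0,0,0],"fingers": 0.41}
    - {"dp": [0,0,0],"turn": [0,0,0],"fingers": 0.41}

```text
clock: 7.07
eef_pos: [433.6, -3.0, 38.9]
tcp_rot: [3.141, -0.001, 0.304]
contact_force: [-1.2, 1.2, 13.1]
opening: 0.588
grasp_force: 6.3
```

>>> play_rows:
  rows:
    - {"dp": [0,0,0.03],"turn": [0,0,0],"fingers": 0.41}
    - {"dp": [0,0,0.02],"turn": [0,0,0],"fingers": 0.41}
    - {"dp": [0,0,0],"turn": [0,0,0],"fingers": 0.41}

```text
clock: 7.32
eef_pos: [433.7, -3.0, 38.4]
tcp_rot: [3.141, -0.001, 0.304]
contact_force: [-8.0, 0.4, 46.0]
opening: 0.592
grasp_force: 23.3
```

Stiff at 46 N, about 23 N per finger, so both buttons are on their stops. I'll ease off slightly and check the balance.

>>> play_rows:
  rows:
    - {"dp": [0,0,-0.02],"turn": [0,0,0],"fingers": 0.41}
    - {"dp": [0,0,0],"turn": [0,0,0],"fingers": 0.41}
    - {"dp": [0,0,0],"turn": [0,0,0],"fingers": 0.41}

```text
clock: 7.57
eef_pos: [433.6, -3.0, 38.6]
tcp_rot: [3.141, -0.002, 0.304]
contact_force: [-4.7, 1.0, 32.5]
opening: 0.59
grasp_force: 16.3
```

```bash
python3 - <<'E'
from rig import r
import cv2
s=r.sense();print(s["clock"],s["eef_pos"],s["contact_force"],s["wrist_torque"],s["grasp_force"])
f=r.grab_frame("scene");a=cv2.resize(f["pixels"][180:265,225:365,::-1],(790,480),interpolation=2)
cv2.imwrite("pics/sc6.png",a)
E
```

```text
7.5667 [433.64328497  -2.96314704  38.59401462] [-4.71626405  0.98938928 32.52610378] [ 0.17793063  0.96755574 -0.00862261] 16.341215361608192
```

View pics/sc6.png

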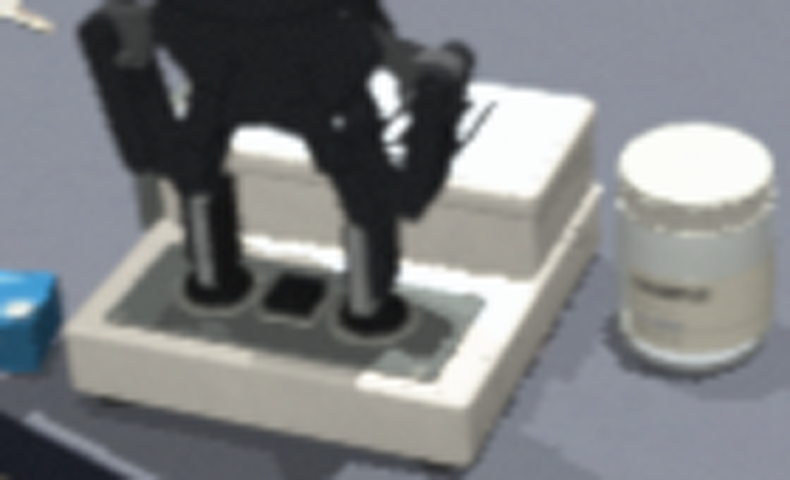

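Both buttons are down, the load is balanced and the cancel key is untouched. Now I'll hold for about 4 s.

>>> play_rows:
  rows:
    - {"dp": [0,0,0],"turn": [0,0,0],"fingers": 0.41}
    - {"dp": [0,0,0],"turn": [0,0,0],"fingers": 0.41}
    - {"dp": [0,0,0],"turn": [0,0,0],"fingers": 0.41}
    - {"dp": [0,0,0],"turn": [0,0,0],"fingers": 0.41}
    - {"dp": [0,0,0],"turn": [0,0,0],"fingers": 0.41}

```text
clock: 8.03
eef_pos: [433.6, -3.0, 38.6]
tcp_rot: [3.141, -0.002, 0.304]
contact_force: [-5.6, 1.5, 32.4]
opening: 0.59
grasp_force: 16.4
```

>>> play_rows:
  rows:
    - {"dp": [0,0,0],"turn": [0,0,0],"fingers": 0.41}
    - {"dp": [0,0,0],"turn": [0,0,0],"fingers": 0.41}
    - {"dp": [0,0,0],"turn": [0,0,0],"fingers": 0.41}
    - {"dp": [0,0,0],"turn": [0,0,0],"fingers": 0.41}
    - {"dp": [0,0,0],"turn": [0,0,0],"fingers": 0.41}

```text
clock: 8.45
eef_pos: [433.6, -3.0, 38.6]
tcp_rot: [3.141, -0.002, 0.304]
contact_force: [-5.6, 0.9, 33.3]
opening: 0.594
grasp_force: 16.4
```

>>> play_rows:
  rows:
    - {"dp": [0,0,0],"turn": [0,0,0],"fingers": 0.41}
    - {"dp": [0,0,0],"turn": [0,0,0],"fingers": 0.41}
    - {"dp": [0,0,0],"turn": [0,0,0],"fingers": 0.41}
    - {"dp": [0,0,0],"turn": [0,0,0],"fingers": 0.41}
    - {"dp": [0,0,0],"turn": [0,0,0],"fingers": 0.41}

```text
clock: 8.87
eef_pos: [433.6, -3.0, 38.6]
tcp_rot: [3.141, -0.002, 0.304]
contact_force: [-6.3, 0.9, 33.5]
opening: 0.594
grasp_force: 16.4
```

>>> play_rows:
  rows:
    - {"dp": [0,0,0],"turn": [0,0,0],"fingers": 0.41}
    - {"dp": [0,0,0],"turn": [0,0,0],"fingers": 0.41}
    - {"dp": [0,0,0],"turn": [0,0,0],"fingers": 0.41}
    - {"dp": [0,0,0],"turn": [0,0,0],"fingers": 0.41}
    - {"dp": [0,0,0],"turn": [0,0,0],"fingers": 0.41}

```text
clock: 9.28
eef_pos: [433.6, -3.0, 38.6]
tcp_rot: [3.141, -0.002, 0.304]
contact_force: [-5.4, 1.4, 32.8]
opening: 0.588
grasp_force: 16.4
```

>>> play_rows:
  rows:
    - {"dp": [0,0,0],"turn": [0,0,0],"fingers": 0.41}
    - {"dp": [0,0,0],"turn": [0,0,0],"fingers": 0.41}
    - {"dp": [0,0,0],"turn": [0,0,0],"fingers": 0.41}
    - {"dp": [0,0,0],"turn": [0,0,0],"fingers": 0.41}
    - {"dp": [0,0,0],"turn": [0,0,0],"fingers": 0.41}

```text
clock: 9.7
eef_pos: [433.6, -3.0, 38.6]
tcp_rot: [3.141, -0.002, 0.304]
contact_force: [-5.9, 0.2, 33.6]
opening: 0.597
grasp_force: 16.4
```

>>> play_rows:
  rows:
    - {"dp": [0,0,0],"turn": [0,0,0],"fingers": 0.41}
    - {"dp": [0,0,0],"turn": [0,0,0],"fingers": 0.41}
    - {"dp": [0,0,0],"turn": [0,0,0],"fingers": 0.41}
    - {"dp": [0,0,0],"turn": [0,0,0],"fingers": 0.41}
    - {"dp": [0,0,0],"turn": [0,0,0],"fingers": 0.41}

```text
clock: 10.12
eef_pos: [433.6, -3.0, 38.6]
tcp_rot: [3.141, -0.002, 0.304]
contact_force: [-5.4, 0.7, 33.5]
opening: 0.594
grasp_force: 16.4
```

>>> play_rows:
  rows:
    - {"dp": [0,0,0],"turn": [0,0,0],"fingers": 0.41}
    - {"dp": [0,0,0],"turn": [0,0,0],"fingers": 0.41}
    - {"dp": [0,0,0],"turn": [0,0,0],"fingers": 0.41}
    - {"dp": [0,0,0],"turn": [0,0,0],"fingers": 0.41}
    - {"dp": [0,0,0],"turn": [0,0,0],"fingers": 0.41}

```text
clock: 10.53
eef_pos: [433.6, -3.0, 38.6]
tcp_rot: [3.141, -0.002, 0.304]
contact_force: [-5.3, 1.6, 32.4]
opening: 0.588
grasp_force: 16.4
```

>>> play_rows:
  rows:
    - {"dp": [0,0,0],"turn": [0,0,0],"fingers": 0.41}
    - {"dp": [0,0,0],"turn": [0,0,0],"fingers": 0.41}
    - {"dp": [0,0,0],"turn": [0,0,0],"fingers": 0.41}
    - {"dp": [0,0,0],"turn": [0,0,0],"fingers": 0.41}
    - {"dp": [0,0,0],"turn": [0,0,0],"fingers": 0.41}

```text
clock: 10.95
eef_pos: [433.6, -3.0, 38.6]
tcp_rot: [3.141, -0.002, 0.304]
contact_force: [-5.2, 0.6, 32.7]
opening: 0.59
grasp_force: 16.4
```

>>> play_rows:
  rows:
    - {"dp": [0,0,0],"turn": [0,0,0],"fingers": 0.41}
    - {"dp": [0,0,0],"turn": [0,0,0],"fingers": 0.41}
    - {"dp": [0,0,0],"turn": [0,0,0],"fingers": 0.41}
    - {"dp": [0,0,0],"turn": [0,0,0],"fingers": 0.41}
    - {"dp": [0,0,0],"turn": [0,0,0],"fingers": 0.41}

```text
clock: 11.37
eef_pos: [433.6, -3.0, 38.6]
tcp_rot: [3.141, -0.002, 0.304]
contact_force: [-5.2, 0.7, 32.7]
opening: 0.593
grasp_force: 16.4
```

>>> play_rows:
  rows:
    - {"dp": [0,0,-0.2],"turn": [0,0,0],"fingers": 0.41}
    - {"dp": [0,0,-0.4],"turn": [0,0,0],"fingers": 0.41}
    - {"dp": [0,0,-0.7],"turn": [0,0,0],"fingers": 0.41}
    - {"dp": [0,0,-0.8],"turn": [0,0,0],"fingers": 0.41}
    - {"dp": [0,0,-0.5],"turn": [0,0,0],"fingers": 0.41}

```text
clock: 11.78
eef_pos: [433.0, -3.0, 143.1]
tcp_rot: [3.141, -0.001, 0.305]
contact_force: [0.8, 0.7, 0.6]
opening: 0.588
grasp_force: 0.0
```

>>> play_rows:
  rows:
    - {"dp": [0,0,-0.3],"turn": [0,0,0],"fingers": 0.41}
    - {"dp": [0,0,0],"turn": [0,0,0],"fingers": 0.41}
    - {"dp": [0,0,0],"turn": [0,0,0],"fingers": 0.41}
    - {"dp": [0,0,0],"turn": [0,0,0],"fingers": 0.41}

```text
clock: 12.12
eef_pos: [432.0, -3.0, 152.0]
tcp_rot: [-3.141, 0.001, 0.305]
contact_force: [0.2, -0.3, 0.4]
opening: 0.593
grasp_force: 0.0
```

```bash
python3 -c "
from rig import r
print(r.sign_off())"
```

```text
the job is handed in; nothing more can be done
None
```

The tray was pushed against its stop (force rose to 23 N), then both start buttons were held down together for about 4 s and let go with the cancel key untouched; the job was handed in at about 12 s, with no final picture taken to see the buttons back up.

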